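# Pin a microscope chamber's port cover open

### The arm

A 7-joint arm with a two-finger parallel gripper is mounted at the origin on the work surface. World frame = base frame: x ahead of the robot, y to its left, z up, the work surface at z = 0. Lengths are in m, angles in rad, forces in N, time in s.
With the tool pointing down it reaches from about 0.425 to 0.875 m from the base axis. Payload 4.7 kg.
Tool frame: the origin (TCP) lies between the finger pads; the fingertips stand 11 mm ahead of it and the grasp point (between the pads) lies 8 mm behind it (env.tips_ahead is the distance from the TCP to the fingertips, in m); z points along the fingers, x is the direction in which the jaws open and shut, and the axes are right-handed (so a half turn about z gives the same grasp; the last joint's range is limited). The gripper opens to 85 mm and grips with 20 to 120 N. Pads are 22 mm wide; open, the fingers measure 114 mm over their backs; the gripper's body (76 mm by 85 mm) begins 54 mm behind the grasp point. The pads swing forward as they close: fully open they stand 13 mm farther back than shut.
Start: joints at [-1.216, 0.321, -0.07, 1.45, 0.023, 1.371, -0.057], TCP at [0.217, 0.613, 0.203] pointing down, gripper open.
Joint ranges: [-2.86, 2.86], [-0.3, 2.09], [-1.38, 1.24], [0.06, 2.45], [-1.56, 4.7], [0.09, 2.05], [-2.69, 2.69]. Speed limits (rad/s): [2.57, 2.57, 3.14, 3.14, 3.14, 3.14, 3.14].

### API

Orientations are given as a unit quaternion [x, y, z, w].
In Python, from workcell import env gives the robot as it stands.
- The arm moves only by the tool servo_tool, never from a script. Its argument "steps" is text: rows parted by semicolons, each of 7 numbers parted by spaces: the turn, a rotation vector about the tool's x, y, z normalised to -1 to 1, where 1 is 120 degrees, then the shift along the tool's x, y, z normalised to -1 to 1, where 1 is 400 mm, then the closure, from 0 (fully open) to 1 (shut). A call has 1 to 12 rows; each row is the pose to reach, as a shift and turn from the pose commanded when the call began, along the tool's axes at that moment; what a row does not reach only later rows make up. A row lasts 1/8 s, in which the tool goes at most 62.5 mm and 10.7 degrees, less where a joint would pass 70% of its speed; a pose out of reach is approached as far as the arm can. A call with a number of a shift or a turn outside -1 to 1 is refused whole. A call with a gripper value outside its range is refused whole. The fingers move at their own pace and stop on an object; "newtons" is the grip in N (left out, the last holds). Time passes only in rows, so rows that repeat a pose let the fingers close. It gives the time, the measured TCP pose, the force and the opening at its end, in the units of the state.
- env.get_state(): the state, without advancing time (a new reading comes with each control period).
- env.grab_frame(name): name is "scene" or "top" or "wrist"; returns a dict with "img" (480x640x3 uint8, blue, green, red), "intrinsics" (3x3 intrinsics, pixels), "R" (3x3) and "t" (3): a world point X has camera coordinates R X + t; the wrist camera has in their place "hand_eye" (4x4, takes a point from camera to tool coordinates, whose origin is the TCP and whose axes are the tool frame's). Camera axes: x right, y down, z forward; pixel columns grow to the right and rows downward; lengths in m; the calibration is good to about 2 mm. A picture is of the moment at which its call begins: read the wrist's pose just before it. There is no depth.
- env.close_job(): hands the job in, once; it reports no verdict.
The state is a dict: "clock": time; "joint_pos": joint angles; "joint_vel": joint speeds; "joint_efforts": joint torques, N m; "eef_pos": TCP position; "ee_rot": TCP orientation; "contact_force": force on the tool from outside, world axes, zero at the start; "moment": the same for the moment, N m; "finger_gap": finger opening in m.
Only numpy, scipy, OpenCV 4.12 (cv2) and the standard library are available. Lean on these libraries where they do the work, as an engineer would, in place of code of your own. Each camera call takes 0.05 s, during which the arm holds its last target.

### The job

Swing the flat steel cover on top of the specimen chamber round its pivot screw, as far as it goes, so that the window port is clear and the hole in the cover's tail lines up with the hole in the deck. Then take the quick-release pin (the one with the square head and the thumb button on its side) from the rack, keep its button squeezed in while you push it through both holes until its shoulder sits on the cover, and let go so that the button springs out and the pin locks the cover open. Leave the plain dowel and the other things on the bench where they are.

Things in the scene. Friction and masses are not known exactly. Their poses are not given: they have to be found in the camera images.
- chamber: Fixed aluminium box (specimen chamber) with a flat deck, 170 x 220 mm, top surface 100 mm above the table; a 190 x 240 mm foot plate. Origin: on the vertical axis of the cover's pivot screw, at table level; z up. In its frame the deck spans x -80 to 90 mm and y -145 to 75 mm. It stands with its -x side roughly towards the robot.
- cover (a joint): Angle of the flat steel cover about its vertical pivot screw, rad. 0 = port fully covered; grows as it swings clockwise seen from above (the knob end goes from the chamber's -y side towards its -x side, over the deck's front edge) to a hard stop at 1.60, fully open. Starts between 0 and 0.25. Friction of 0.12 N m (1.2 N at the knob) holds it where it is left; no spring.
- pivot (a point): Point on the axis of the cover's pivot screw, at the cover's top surface, 108 mm above the table. The cover is 6 mm thick: an 84 mm disc centred 75 mm from the pivot, an arm 34 mm wide, and a 46 mm square tail centred 50 mm from the pivot on the opposite side. The screw head is 20 mm across and stands 6 mm above the cover.
- cover_knob (a point): Centre of the upright black round knob on the cover disc, at the top end of the knob: 16 mm diameter, 36 mm tall (from 108 to 144 mm above the table), 100 mm from the pivot axis. Moves with the cover.
- cover_hole (a point): Centre of the 15 mm round hole through the cover's tail, at the top surface of the cover (108 mm above the table), 50 mm from the pivot, opposite the knob. Moves with the cover.
- deck_hole (a point): Centre of the 16 mm round hole through the 10 mm thick deck, at the deck's top surface (100 mm above the table), 50 mm from the pivot on the chamber's +x side. The cover's tail hole lies exactly over it (2 mm gap between deck and cover) when the cover is at its open stop. The space beneath the deck is hollow.
- port (a point): Centre of the 64 mm round window port in the deck, at the deck's top surface, 75 mm from the pivot on the chamber's -y side; under the cover disc at the start.
- pin: The loose quick-release pin, about 110 g, upright in one of the two rack holes. Origin: on its axis at the underside of its collar (shoulder); z up towards the head. Above: a steel collar 29 mm in diameter, 6 mm high, then an aluminium block head 24 mm (x) by 30 mm (y), up to 38 mm above the origin. Below: a 12 mm shank 34 mm long, its last 5 mm tapered. Any yaw will do in the hole.
- pin_balls (a point): Point on the pin's axis level with its two locking balls, 24 mm below the pin's origin. The balls sit on the shank's +x and -x sides and stick out to 19 mm across while the button is out, so that the pin will not pass the cover's hole; they draw inside the shank when the button is fully in, and spring out under the deck when it is let go.
- pin_button (a joint): Travel of the pin's thumb button, m: 0 = out, 0.004 = fully in. A 13 mm round black button on the head's +y face, 22 mm above the pin's origin, standing 4 mm proud; in, it is flush with the head. Spring, about 6 N fully in. Squeezing the head along its y axis (between the button and the face opposite, 30 mm wide when in) holds it in; it springs out when let go.
- pin_rack: Fixed grey block 70 (x) by 160 (y) by 48 mm high with two 22 mm holes through it, 80 mm apart along its y axis, in which the pin and the dowel stand, their collars on its top. Origin: centre of its underside.
- dowel: Plain dowel, not to be used: standing in the other rack hole, like the pin but with a shorter, round aluminium head (22 mm diameter, 28 mm above the rack) and no button. Origin at the underside of its collar. Leave it alone.
- pot: Bystander: small red screw-top specimen pot, 42 mm in diameter, 42 mm tall, on the table. Origin at the centre of its underside.
- driver: Bystander: screwdriver with a black handle, 170 mm long, lying on the table.
- stub_tray: Bystander: open white tray 100 x 130 x 22 mm with small metal specimen stubs in it. Origin at the centre of its underside.
Things that resemble listed ones, but are neither listed nor needed, are in the scene too. Leave any orange or purple look-alike of the pin alone.

How it is judged:
On the way, in this order (a step that is already met when the one before it is completed fails the run):
1. the cover is swung fully open (at least 1.52 rad) (value of joint cover above 1.52 rad), for 0.2 s.
2. the pin goes through the cover and deck holes with its button held in (horizontal distance between pin and deck_hole below 0.006 m and horizontal distance between pin and cover_hole below 0.006 m and z of pin in the frame of cover_hole below 0.014 m and value of joint pin_button above 0.003 m and value of joint cover above 1.52 rad), for 0.05 s.
At the end, for the whole second after the job is handed in: Cover open to at least 1.52 rad (stop at 1.60); pin in the cover's and deck's holes (axis within 6 mm of each centre, tilt under 0.15 rad), shoulder within 3.5 mm of the cover's top, its button out again (under 1 mm in); all at rest and let go (value of joint cover above 1.52 rad and horizontal distance between pin and deck_hole below 0.006 m and horizontal distance between pin and cover_hole below 0.006 m and z of pin in the frame of cover_hole between -0.003 and 0.0035 m and angle between pin's own z axis and vertical below 0.15 rad and value of joint pin_button below 0.001 m and linear speed of pin below 0.02 m/s and velocity of joint cover between -0.05 and 0.05 rad/s); the robot touches nothing.
It fails at once if the plain dowel is moved more than 15 mm (distance of dowel from where it was at the start of the episode above 0.015 m).
It fails at once if the pot, the screwdriver or the stub tray is moved more than 30 mm (distance of any of pot, driver, stub_tray from where it was at the start of the episode above 0.03 m).
It also fails if it takes over 61 s, if anything falls off the work surface, if the arm or the gripper's body presses on something with over 40 N, if the wrist force passes 120 N, or if a joint passes its speed limit or range.

## Working session

There is one attempt and no reset: what is moved stays moved. The work goes in short steps, Python scripts to look and compute and a tool call to move; the robot and the scene stay as the last step left them, time stands still between calls to the robot, and variables do not carry over. Pictures are saved under pics/ and viewed, and the job is handed in when it is done.

Besides the shell and the picture viewer there is one more tool, called after "Request:" as a command line: name --argument value ..., lists and objects as JSON in quotes. servo_tool: Moves the arm, as the interface text tells. Scaled input: -1 to 1 covers 400 mm each way for a shift and 120 degrees each way for a turn. Its arguments: {"type":"object","properties":{"steps":{"type":"string"},"newtons":{"type":"number"}},"required":["steps"]}

```bash
ls; mkdir -p pics
python3 - <<'E'
from workcell import env
import cv2,pickle
s=env.get_state();print(s)
for n in("scene","top","wrist"):
    f=env.grab_frame(n);cv2.imwrite(f"pics/a_{n}.png",f["img"]);pickle.dump(f,open(f"pics/a_{n}.pkl","wb"))
    print(n,{k:v for k,v in f.items() if k!="img"})
print(env.tips_ahead)
E
```

```text
pics
{'clock': 0.0, 'joint_pos': array([-1.21589752,  0.32186008, -0.07007409,  1.45169835,  0.02260444,
        1.37077707, -0.0569024 ]), 'joint_vel': array([ 8.96805133e-04,  8.89400345e-05, -3.51254745e-04,  1.29418332e-03,
        1.64542089e-03,  5.45720925e-04,  8.78040197e-05]), 'joint_efforts': array([ 4.11659603e-04, -4.93574309e+01, -3.81784346e-01, -3.14334011e+01,
        1.29936438e-02,  1.12824389e-02,  4.84920477e-07]), 'eef_pos': array([0.21711306, 0.61203332, 0.20158766]), 'ee_rot': array([ 8.16768151e-01,  5.76965190e-01, -7.67097332e-04,  6.06635007e-04]), 'contact_force': array([-0.88391485,  0.50943005,  0.3735193 ]), 'moment': array([-0.02499458,  0.02099717,  0.00284465]), 'finger_gap': 0.08577387401303466}
scene {'intrinsics': array([[553.97038924,   0.        , 318.14070107],
       [  0.        , 553.97038924, 235.02602738],
       [  0.        ,   0.        ,   1.        ]]), 'R': array([[-0.34715361,  0.93763255,  0.01815433],
       [ 0.69615575,  0.27062235, -0.6649291 ],
       [-0.62837214, -0.2181943 , -0.74668582]]), 't': array([ 0.23421949, -0.3406
[... 234 characters left out ...]
-0.00237079],
       [-0.99730115,  0.01148032, -0.07251637],
       [ 0.07253872,  0.00154219, -0.9973644 ]]), 't': array([-0.03534429,  0.56712769,  1.20754245])}
wrist {'intrinsics': array([[413.14149081,   0.        , 319.27509142],
       [  0.        , 413.14149081, 239.33217804],
       [  0.        ,   0.        ,   1.        ]]), 'hand_eye': array([[ 9.99999626e-01,  8.34560867e-04, -2.27744826e-04,
        -5.73445462e-04],
       [-7.46974279e-04,  9.65803809e-01,  2.59272915e-01,
        -6.43962824e-02],
       [ 4.36335850e-04, -2.59272648e-01,  9.65804071e-01,
        -1.71058822e-01],
       [ 0.00000000e+00,  0.00000000e+00,  0.00000000e+00,
         1.00000000e+00]])}
0.011
```

View pics/a_top.png

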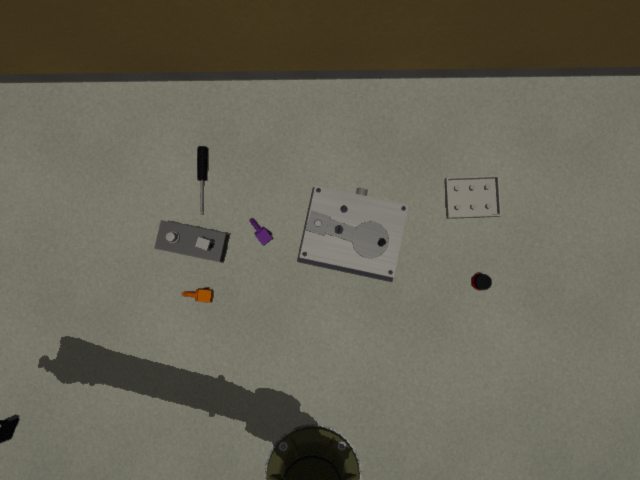

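View pics/a_scene.png

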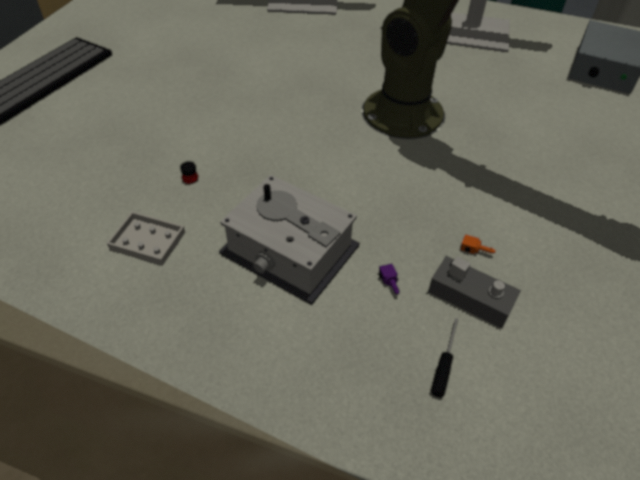

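Run:
```python
import cv2
a=cv2.imread("pics/a_top.png")
cv2.imwrite("pics/a_ch.png",cv2.resize(a[150:300,310:490],None,fx=4,fy=4,interpolation=cv2.INTER_CUBIC))
```

```text
(no output)
```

View pics/a_ch.png

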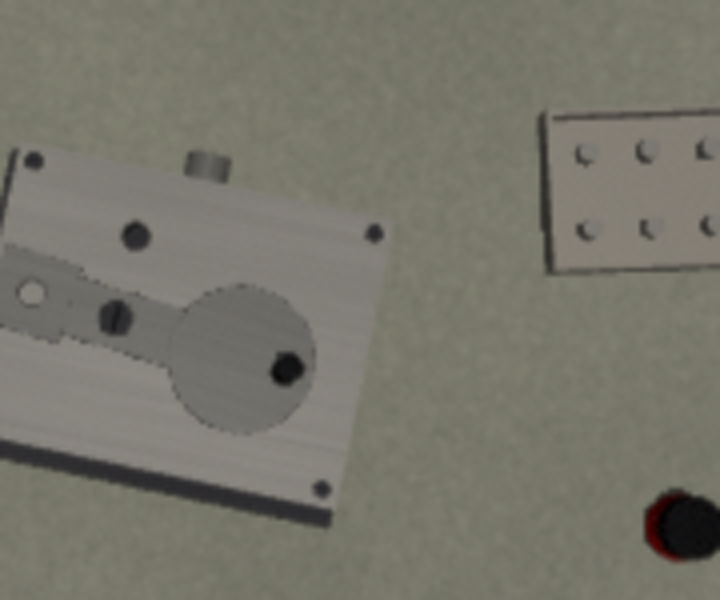

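Run:
```python
import cv2,numpy as np
a=cv2.imread("pics/a_top.png")
c=cv2.resize(a[205:315,145:285],None,fx=5,fy=5,interpolation=cv2.INTER_CUBIC)
cv2.imwrite("pics/a_rk.png",np.clip(c*1.5,0,255).astype(np.uint8))
a=cv2.imread("pics/a_scene.png")
c=cv2.resize(a[225:330,370:530],None,fx=5,fy=5,interpolation=cv2.INTER_CUBIC)
cv2.imwrite("pics/a_rk2.png",np.clip(c*1.5,0,255).astype(np.uint8))
```

```text
(no output)
```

View pics/a_rk.png

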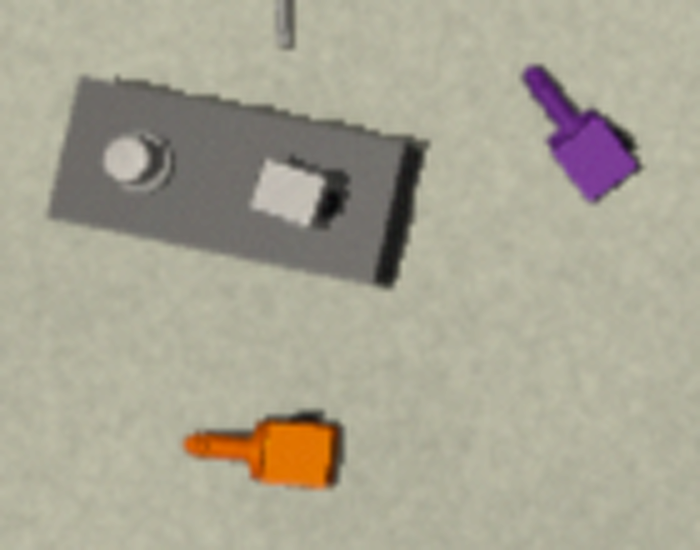

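View pics/a_rk2.png

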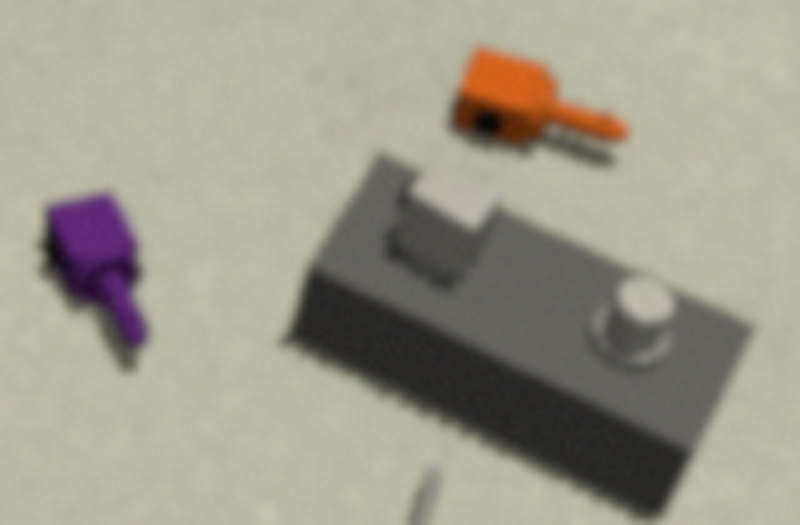

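View pics/a_wrist.png

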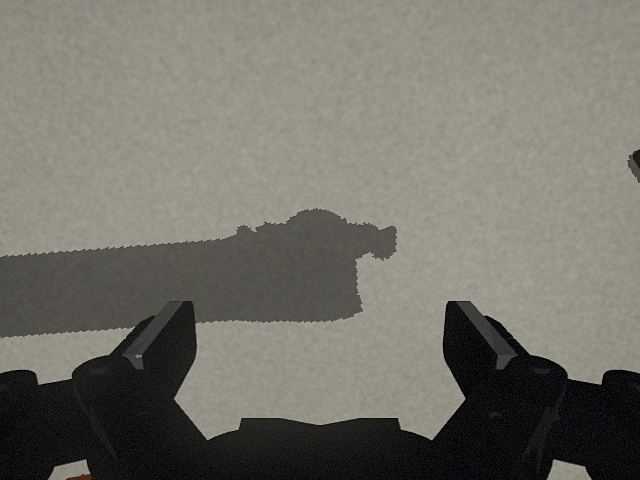

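```bash
cat > h.py <<'E'
import pickle,numpy as np,cv2
from scipy.spatial.transform import Rotation as Ro
def ray(f,u,v,z,T=None):
    K=f["intrinsics"];d=np.linalg.solve(K,[u,v,1.])
    if T is None: R=f["R"].T;o=-R@f["t"]
    else: H=T@f["hand_eye"];R=H[:3,:3];o=H[:3,3]
    w=R@d;return o+w*(z-o[2])/w[2]
def T(s):
    M=np.eye(4);M[:3,:3]=Ro.from_quat(s["ee_rot"]).as_matrix();M[:3,3]=s["eef_pos"];return M
def tool(s,p): # world pt -> shift in tool axes, units of 400mm
    return np.linalg.inv(T(s))[:3]@np.r_[p,1]/0.4
def yaw(s): # heading of jaw axis
    x=T(s)[:3,0];return np.degrees(np.arctan2(x[1],x[0]))
E
python3 - <<'E'
from h import *
f=pickle.load(open("pics/a_top.pkl","rb"))
P=lambda n,u,v,z:print(n,ray(f,u,v,z).round(4)) 
c=lambda x,y:(310+x/4,150+y/4)
P("knob",*c(287,368),.144);P("pivot",*c(116,318),.114);P("chole",*c(32,293),.108);P("deckhole",*c(136,236),.1)
P("screw1",*c(34,160),.1);P("screw2",*c(375,233),.1);P("screw3",*c(322,488),.1);P("cornerBR",*c(332,512),.1)
P("cornerTR",*c(388,215),.1)
d=lambda x,y:(145+x/5,205+y/5)
P("pinhead",*d(290,192),.086);P("dowel",*d(127,160),.076)
for q in((270,160),(327,172),(308,227),(251,209)):P("pc",*d(*q),.086)
for q in((82,77),(408,140),(378,283),(50,215)):P("rack",*d(*q),.048)
E
```

```text
knob [ 0.5462 -0.1612  0.144 ]
pivot [ 0.5775 -0.0682  0.114 ]
chole [ 0.5929 -0.0207  0.108 ]
deckhole [ 0.6259 -0.0806  0.1   ]
screw1 [ 0.6706 -0.0225  0.1   ]
screw2 [ 0.626  -0.2179  0.1   ]
screw3 [ 0.4803 -0.1845  0.1   ]
cornerBR [ 0.4666 -0.1899  0.1   ]
cornerTR [ 0.6363 -0.2256  0.1   ]
pinhead [0.5513 0.2464 0.086 ]
dowel [0.5678 0.3253 0.076 ]
pc [0.5663 0.2558 0.086 ]
pc [0.5604 0.2293 0.086 ]
pc [0.535 0.238 0.086]
pc [0.5436 0.2644 0.086 ]
rack [0.6102 0.3562 0.048 ]
rack [0.578  0.1996 0.048 ]
rack [0.5098 0.2137 0.048 ]
rack [0.544  0.3707 0.048 ]
```

Run:
```python
from workcell import env
from h import *
s=env.get_state();print(tool(s,[.54,.25,.18])-0, yaw(s))
```

```text
[-0.58360324  1.0632936   0.05561594] 70.47887917619288
```

Request:
servo_tool --steps "0 0 0.74 -0.58 1 0.05 0;0 0 0.74 -0.58 1 0.05 0;0 0 0.74 -0.58 1 0.05 0;0 0 0.74 -0.58 1 0.05 0;0 0 0.74 -0.58 1 0.05 0;0 0 0.74 -0.58 1 0.05 0;0 0 0.74 -0.58 1 0.05 0;0 0 0.74 -0.58 1 0.05 0;0 0 0.74 -0.58 1 0.05 0;0 0 0.74 -0.58 1 0.05 0;0 0 0.74 -0.58 1 0.05 0"

```text
clock: 1.52
eef_pos: [0.5163, 0.2608, 0.1826]
ee_rot: [0.987, -0.158, -0.0, -0.0]
contact_force: [-0.5, 0.3, -0.2]
finger_gap: 0.0853
```

Run:
```python
from workcell import env
from h import *
s=env.get_state();print(s["clock"],s["eef_pos"],yaw(s),s["joint_pos"])
f=env.grab_frame("wrist");f["s"]=s;pickle.dump(f,open("pics/b.pkl","wb"));cv2.imwrite("pics/b.png",f["img"])
```

```text
1.525 [0.51626899 0.2608434  0.182561  ] -18.208716082291605 [-0.82507134  0.18157629  0.35319083  1.67545847 -0.06515282  1.29637025
 -0.7773321 ]
```

View pics/b.png

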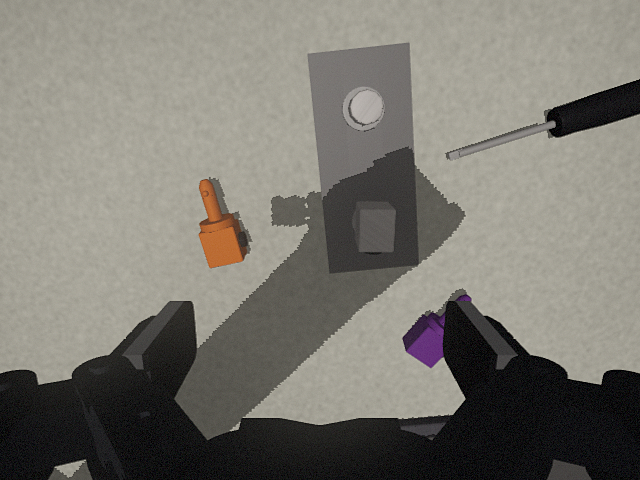

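Run:
```python
from h import *
a=cv2.imread("pics/b.png")
c=cv2.resize(a[180:280,310:440],None,fx=6,fy=6,interpolation=cv2.INTER_CUBIC)
cv2.imwrite("pics/b2.png",np.clip(c*2.2,0,255).astype(np.uint8))
```

```text
(no output)
```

View pics/b2.png

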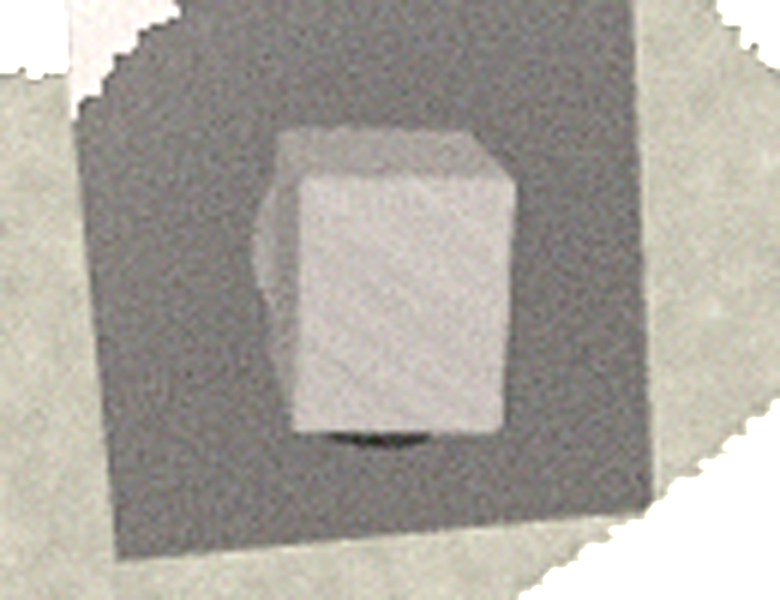

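Run:
```python
from h import *
f=pickle.load(open("pics/b.pkl","rb"));t=T(f["s"])
C=np.array([ray(f,310+x/6,180+y/6,.086,t) for x,y in((300,178),(516,180),(502,432),(293,432))])
print(C.round(4),C.mean(0).round(4))
for i in range(4):
    d=C[(i+1)%4]-C[i];print(np.linalg.norm(d),np.degrees(np.arctan2(d[1],d[0])))
```

```text
[[0.5469 0.2646 0.086 ]
 [0.5693 0.257  0.086 ]
 [0.5601 0.2297 0.086 ]
 [0.5377 0.237  0.086 ]] [0.5535 0.2471 0.086 ]
0.02370184874184009 -18.70877805387451
0.028858095658553646 -108.54245998973195
0.023557494960421064 161.82756444178116
0.02907939413226219 71.74273585724045
```

Run:
```python
from workcell import env
from h import *
s=env.get_state();print(tool(s,[.5462,-.1612,.195]),tool(s,[.5525,-.13,.195]))
```

```text
[ 0.40076169  0.97901681 -0.03096217] [ 0.39134582  0.9000016  -0.03095914]
```

Request:
servo_tool --steps "0 0 0 0.4 0.98 -0.03 0;0 0 0 0.4 0.98 -0.03 0;0 0 0 0.4 0.98 -0.03 0;0 0 0 0.4 0.98 -0.03 0;0 0 0 0.4 0.98 -0.03 0;0 0 0 0.4 0.98 -0.03 0;0 0 0 0.4 0.98 -0.03 0;0 0 0 0.4 0.98 -0.03 0;0 0 0 0.4 0.98 -0.03 0"

```text
clock: 2.7
eef_pos: [0.5455, -0.1609, 0.1945]
ee_rot: [0.987, -0.159, -0.0, -0.0]
contact_force: [0.1, 0.5, -0.4]
finger_gap: 0.0855
```

Run:
```python
from workcell import env
from h import *
s=env.get_state();print(s["clock"],s["eef_pos"],yaw(s),s["joint_pos"])
f=env.grab_frame("wrist");f["s"]=s;pickle.dump(f,open("pics/c.pkl","wb"));cv2.imwrite("pics/c.png",f["img"])
```

```text
2.7 [ 0.54551799 -0.16093439  0.19454364] -18.250538569944 [-0.36318956  0.17181253  0.68053308  1.69134295 -0.1122008   1.31820163
  0.0197725 ]
```

View pics/c.png

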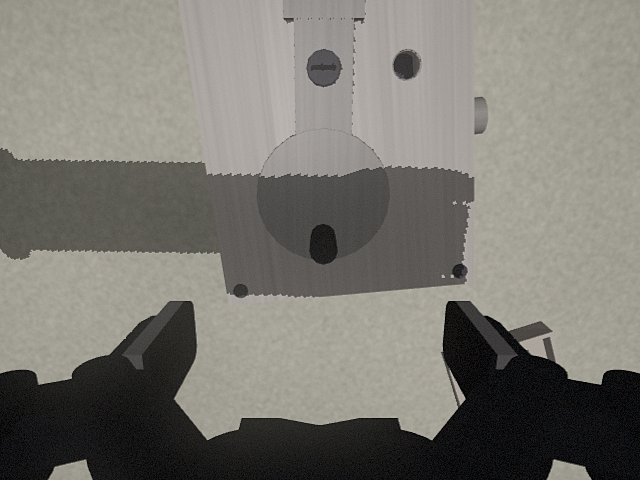

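Run:
```python
from h import *
f=pickle.load(open("pics/c.pkl","rb"));t=T(f["s"])
p=ray(f,324,68,.114,t);d=ray(f,407,65,.1,t);k=ray(f,323,252,.144,t)
a=lambda q:np.degrees(np.arctan2(*(q-p)[1::-1]))
print(p,d,k,np.linalg.norm((d-p)[:2]),np.linalg.norm((k-p)[:2]),a(d),a(k))
p=np.r_[.577,-.0675]
```

```text
[ 0.57968349 -0.06905697  0.114     ] [ 0.62808913 -0.08126084  0.1       ] [ 0.54786842 -0.16384873  0.144     ] 0.04992033374650536 0.09998838464932747 -14.15033316124754 -108.55335821123856
```

Request:
servo_tool --steps "0 0 0 0.005 0.003 0.08 0;0 0 0 0.005 0.003 0.16 0;0 0 0 0.005 0.003 0.16 0.75;0 0 0 0.005 0.003 0.16 0.75;0 0 0 0.005 0.003 0.16 0.75;0 0 0 0.005 0.003 0.16 0.75;0 0 0 0.005 0.003 0.16 0.75;0 0 0 0.005 0.003 0.16 0.75" --newtons 20

```text
clock: 3.75
eef_pos: [0.547, -0.164, 0.1309]
ee_rot: [0.987, -0.159, 0.0, -0.0]
contact_force: [-0.1, 0.4, 0.0]
finger_gap: 0.0216
```

Run:
```python
from workcell import env
from h import *
s=env.get_state();print(s["clock"],s["eef_pos"],yaw(s),s["contact_force"],s["finger_gap"])
t=T(s);p=np.r_[.579,-.0688];c=np.r_[.547,-.1627]
c=s["eef_pos"][:2]
for th in range(0,100,9):
    th=min(th,95);R=Ro.from_euler('z',-th,degrees=True).as_matrix()[:2,:2]
    q=p+R@(c-p);print(th,round(th/120,3),tool(s,np.r_[q,s["eef_pos"][2]]).round(3),q.round(3))
```

```text
3.75 [ 0.54697451 -0.16398522  0.13090514] -18.33332833029969 [-0.06679901  0.38600252  0.04586185] 0.02161430719312564
0 0.0 [0. 0. 0.] [ 0.547 -0.164]
9 0.075 [-0.039 -0.003 -0.   ] [ 0.532 -0.158]
18 0.15 [-0.078 -0.013 -0.   ] [ 0.519 -0.149]
27 0.225 [-0.114 -0.028 -0.   ] [ 0.507 -0.139]
36 0.3 [-0.147 -0.049 -0.   ] [ 0.497 -0.127]
45 0.375 [-0.177 -0.074 -0.   ] [ 0.489 -0.113]
54 0.45 [-0.203 -0.104 -0.   ] [ 0.483 -0.099]
63 0.525 [-0.223 -0.138 -0.   ] [ 0.48  -0.083]
72 0.6 [-0.238 -0.175 -0.   ] [ 0.479 -0.068]
81 0.675 [-0.247 -0.213 -0.   ] [ 0.48  -0.052]
90 0.75 [-0.25  -0.252 -0.   ] [ 0.484 -0.037]
95 0.792 [-0.249 -0.274 -0.   ] [ 0.487 -0.029]
```

Request:
servo_tool --steps "0 0 0.075 -0.039 -0.003 0 0.75;0 0 0.15 -0.078 -0.013 0 0.75;0 0 0.225 -0.114 -0.028 0 0.75;0 0 0.3 -0.147 -0.049 0 0.75;0 0 0.375 -0.177 -0.074 0 0.75;0 0 0.45 -0.203 -0.104 0 0.75;0 0 0.525 -0.223 -0.138 0 0.75;0 0 0.6 -0.238 -0.175 0 0.75;0 0 0.675 -0.247 -0.213 0 0.75;0 0 0.71 -0.249 -0.232 0 0.75;0 0 0.74 -0.25 -0.247 0 0.75;0 0 0.74 -0.25 -0.247 0 0.75"

```text
clock: 5.25
eef_pos: [0.4831, -0.0383, 0.1307]
ee_rot: [-0.595, 0.804, 0.0, 0.0]
contact_force: [-0.0, 0.5, -0.5]
finger_gap: 0.0214
```

Run:
```python
from workcell import env
from h import *
s=env.get_state();print(s["clock"],s["eef_pos"],yaw(s),s["contact_force"],s["finger_gap"])
f=env.grab_frame("wrist");f["s"]=s;pickle.dump(f,open("pics/d.pkl","wb"));cv2.imwrite("pics/d.png",f["img"])
f=env.grab_frame("top");pickle.dump(f,open("pics/d2.pkl","wb"));cv2.imwrite("pics/d2.png",cv2.resize(f["img"][150:300,310:490],None,fx=4,fy=4,interpolation=cv2.INTER_CUBIC))
```

```text
5.25 [ 0.48309881 -0.03833852  0.13074891] -107.0445046505729 [-0.02331447  0.53926704 -0.4595272 ] 0.0214224985586299
```

View pics/d.png

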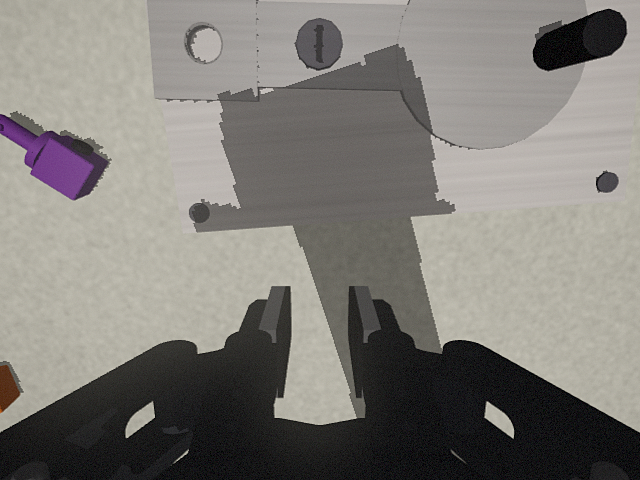

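View pics/d2.png

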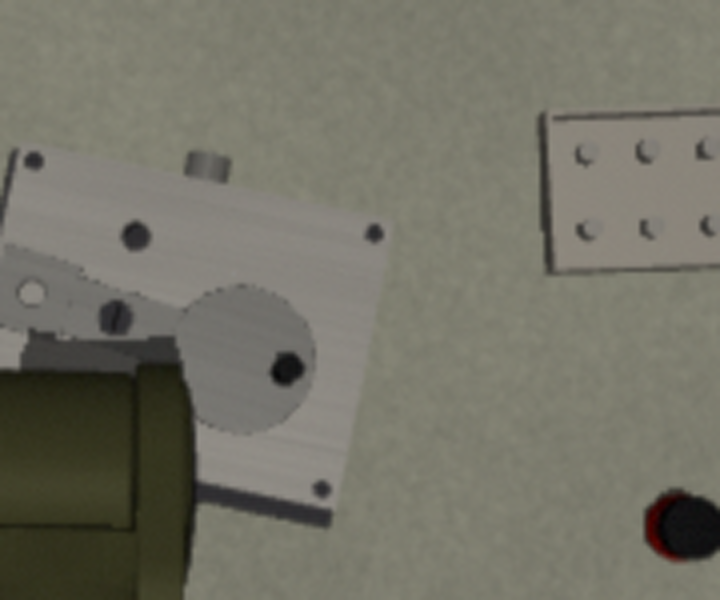

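Run:
```python
from workcell import env
from h import *
s=env.get_state();print(s["clock"],s["eef_pos"],s["joint_pos"])
f=env.grab_frame("scene");f["s"]=s;pickle.dump(f,open("pics/e.pkl","wb"))
def pr(X):
    q=f["intrinsics"]@(f["R"]@X+f["t"]);return q[:2]/q[2]
t=T(s)
for z in(-.04,-.03,-.02,-.01,0,.011):print(z,pr((t@[0,0,z,1])[:3]))
a=f["img"];c=cv2.resize(a[110:310,190:390],None,fx=3,fy=3,interpolation=cv2.INTER_CUBIC)
cv2.imwrite("pics/e.png",np.clip(c*1.8,0,255).astype(np.uint8))
```

```text
5.35 [ 0.48299962 -0.03902186  0.13075752] [-0.61611372  0.00330588  0.64950384  1.96440816 -0.0020486   1.17448411
 -1.83465718]
-0.04 [334.51766059 171.35912361]
-0.03 [334.31908616 175.05334195]
-0.02 [334.12312838 178.69888074]
-0.01 [333.92973588 182.29669588]
0 [333.73885862 185.84771839]
0.011 [333.53174057 189.70087944]
```

View pics/e.png

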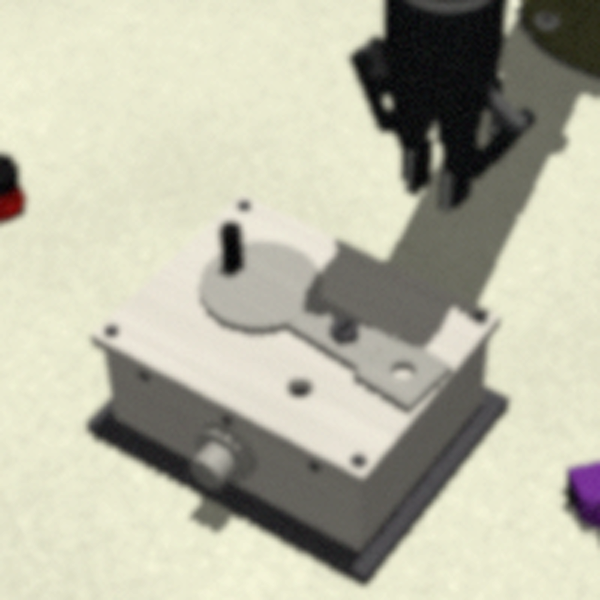

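Run:
```python
from workcell import env
from h import *
s=env.get_state();print(s["eef_pos"],yaw(s),(yaw(s)+18.6)/120,tool(s,[.5472,-.1632,.135]),tool(s,[.5472,-.1632,.088]))
```

```text
[ 0.4829794  -0.03910396  0.1307491 ] -107.10656028271087 -0.7375546690225906 [ 0.2492887  -0.24470652 -0.01060718] [ 0.24928875 -0.24469683  0.10689282]
```

Request:
servo_tool --steps "0 0 -0.738 0.25 -0.245 -0.01 0;0 0 -0.738 0.25 -0.245 -0.01 0;0 0 -0.738 0.25 -0.245 -0.01 0;0 0 -0.738 0.25 -0.245 -0.01 0;0 0 -0.738 0.25 -0.245 -0.01 0;0 0 -0.738 0.25 -0.245 -0.01 0;0 0 -0.738 0.25 -0.245 -0.01 0;0 0 -0.738 0.25 -0.245 -0.01 0;0 0 -0.738 0.25 -0.245 -0.01 0;0 0 -0.738 0.25 -0.245 -0.01 0"

```text
clock: 6.65
eef_pos: [0.5471, -0.1635, 0.1347]
ee_rot: [0.987, -0.162, -0.0, -0.0]
contact_force: [0.1, 0.9, 0.7]
finger_gap: 0.0854
```

Run:
```python
from workcell import env
from h import *
s=env.get_state();print(s["clock"],s["eef_pos"],yaw(s),tool(s,[.5472,-.1632,.088]))
f=env.grab_frame("wrist");f["s"]=s;pickle.dump(f,open("pics/f.pkl","wb"));cv2.imwrite("pics/f.png",f["img"])
```

```text
6.65 [ 0.54707509 -0.16350681  0.13470099] -18.652748224434244 [ 5.48985770e-05 -8.23893527e-04  1.16752489e-01]
```

View pics/f.png

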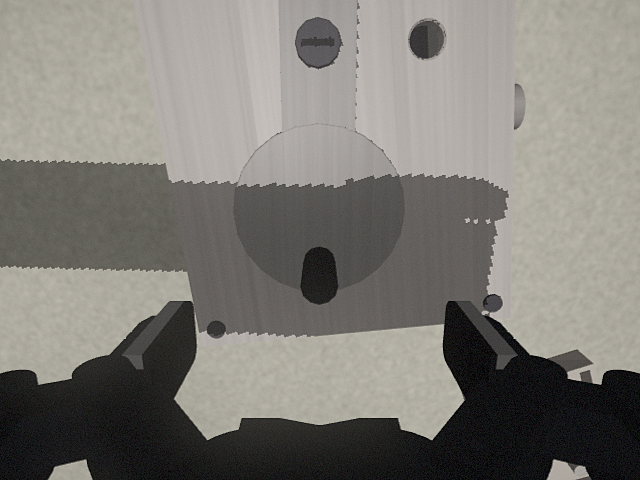

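Request:
servo_tool --steps "0 0 0 0 0 0.06 0;0 0 0 0 0 0.115 0;0 0 0 0 0 0.115 0.3;0 0 0 0 0 0.115 0.75;0 0 0 0 0 0.115 0.75;0 0 0 0 0 0.115 0.75;0 0 0 0 0 0.115 0.75;0 0 0 0 0 0.115 0.75" --newtons 20

```text
clock: 7.7
eef_pos: [0.5473, -0.1631, 0.0888]
ee_rot: [0.987, -0.161, 0.0, -0.0]
contact_force: [0.0, 0.5, -0.3]
finger_gap: 0.0214
```

Run:
```python
from workcell import env
from h import *
s=env.get_state();print(s["clock"],s["eef_pos"],yaw(s),s["finger_gap"])
f=env.grab_frame("wrist");f["s"]=s;pickle.dump(f,open("pics/g.pkl","wb"));cv2.imwrite("pics/g.png",f["img"])
p=np.r_[.579,-.0688];c=s["eef_pos"][:2]
for th in range(0,100,9):
    R=Ro.from_euler('z',-th,degrees=True).as_matrix()[:2,:2]
    q=p+R@(c-p);print(round(th/120,3),tool(s,np.r_[q,s["eef_pos"][2]]).round(3))
```

```text
7.7 [ 0.54731571 -0.16308409  0.08884565] -18.56520784232989 0.02140374907409209
0.0 [0. 0. 0.]
0.075 [-0.039 -0.003 -0.   ]
0.15 [-0.077 -0.012 -0.   ]
0.225 [-0.113 -0.027 -0.   ]
0.3 [-0.146 -0.048 -0.   ]
0.375 [-0.176 -0.073 -0.   ]
0.45 [-0.201 -0.103 -0.   ]
0.525 [-0.222 -0.136 -0.   ]
0.6 [-0.236 -0.172 -0.   ]
0.675 [-0.246 -0.21  -0.   ]
0.75 [-0.249 -0.249 -0.   ]
0.825 [-0.246 -0.288 -0.   ]
```

View pics/g.png

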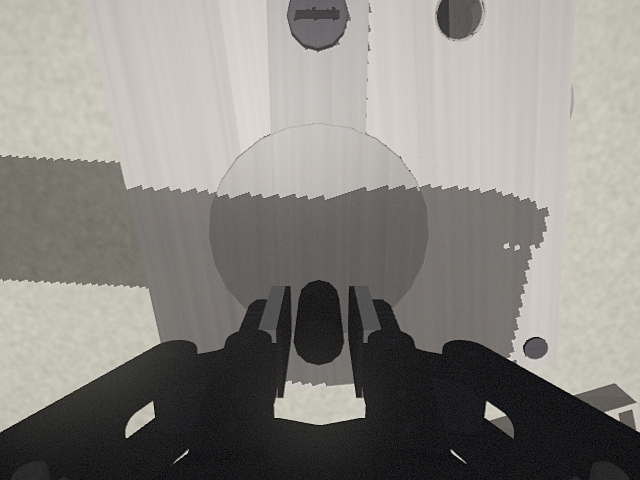

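Knob is now between the pads (knob at 318,285–365; pads at 290 and 349). Swinging.

Request:
servo_tool --steps "0 0 0.075 -0.039 -0.003 0 0.75;0 0 0.15 -0.077 -0.012 0 0.75;0 0 0.225 -0.113 -0.027 0 0.75;0 0 0.3 -0.146 -0.048 0 0.75;0 0 0.375 -0.176 -0.073 0 0.75;0 0 0.45 -0.201 -0.103 0 0.75;0 0 0.525 -0.222 -0.136 0 0.75;0 0 0.6 -0.236 -0.172 0 0.75;0 0 0.675 -0.246 -0.21 0 0.75;0 0 0.71 -0.248 -0.228 0 0.75;0 0 0.74 -0.249 -0.244 0 0.75;0 0 0.74 -0.249 -0.244 0 0.75"

```text
clock: 9.25
eef_pos: [0.4833, -0.0397, 0.0886]
ee_rot: [-0.592, 0.806, -0.0, -0.001]
contact_force: [-2.2, -1.7, 1.8]
finger_gap: 0.0215
```

Run:
```python
from workcell import env
from h import *
s=env.get_state();print(s["clock"],s["eef_pos"],yaw(s),s["contact_force"],s["finger_gap"])
f=env.grab_frame("wrist");f["s"]=s;pickle.dump(f,open("pics/i.pkl","wb"));cv2.imwrite("pics/i.png",f["img"])
```

```text
9.25 [ 0.48332718 -0.03966427  0.0886177 ] -107.3735273081363 [-2.19425072 -1.69449593  1.79346619] 0.021471799443038533
```

View pics/i.png

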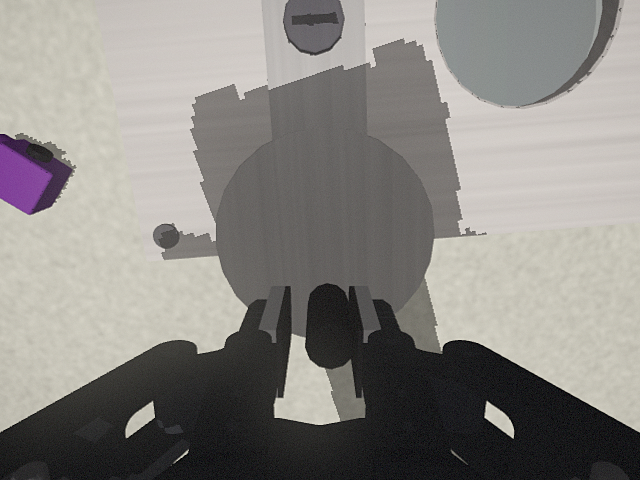

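Request:
servo_tool --steps "0 0 0.01 -0.006 0 0 0.75;0 0 0.02 -0.012 0 0 0.75;0 0 0.02 -0.012 0 0 0.75"

```text
clock: 9.68
eef_pos: [0.4838, -0.0397, 0.0886]
ee_rot: [-0.574, 0.819, -0.002, -0.003]
contact_force: [-5.0, -11.2, 4.0]
finger_gap: 0.0215
```

Run:
```python
from workcell import env
from h import *
s=env.get_state();print(s["clock"],s["eef_pos"],yaw(s),s["contact_force"],s["finger_gap"])
```

```text
9.675 [ 0.48380488 -0.03971226  0.08856835] -109.95352136467434 [ -5.03955317 -11.24326738   3.98133455] 0.021515405060394076
```

Request:
servo_tool --steps "0 0 0 0.012 0 0 0.6;0 0 0 0.012 0 0 0.3;0 0 0 0.012 0 0 0;0 0 0 0.012 0 -0.1 0;0 0 0 0.012 0 -0.22 0;0 0 0 0.012 0 -0.22 0"

```text
clock: 10.42
eef_pos: [0.4867, -0.0381, 0.1806]
ee_rot: [-0.576, 0.818, -0.001, 0.004]
contact_force: [0.3, 0.5, -0.5]
finger_gap: 0.085
```

Run:
```python
from workcell import env
from h import *
s=env.get_state();print(s["clock"],s["eef_pos"],yaw(s),s["contact_force"],s["finger_gap"])
f=env.grab_frame("wrist");f["s"]=s;pickle.dump(f,open("pics/j.pkl","wb"));cv2.imwrite("pics/j.png",f["img"])
print(tool(s,[.5525,.2468,.17]),(yaw(s)+108.5)/120)
```

```text
10.425 [ 0.48673622 -0.03814598  0.18055197] -109.70887696564213 [ 0.25449115  0.5018775  -0.50322148] 0.08498133657651699
[-0.72595386  0.08565919  0.02904621] -0.010073974713684446
```

View pics/j.png

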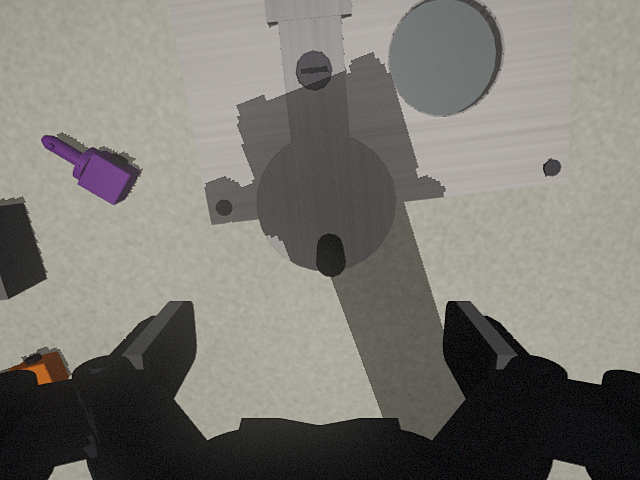

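Request:
servo_tool --steps "0 0 -0.01 -0.726 0.086 0.03 0.38;0 0 -0.01 -0.726 0.086 0.03 0.38;0 0 -0.01 -0.726 0.086 0.03 0.38;0 0 -0.01 -0.726 0.086 0.03 0.38;0 0 -0.01 -0.726 0.086 0.03 0.38;0 0 -0.01 -0.726 0.086 0.03 0.38;0 0 -0.01 -0.726 0.086 0.03 0.38"

```text
clock: 11.35
eef_pos: [0.549, 0.2449, 0.1633]
ee_rot: [-0.584, 0.812, -0.0, -0.001]
contact_force: [0.3, -0.6, 0.7]
finger_gap: 0.053
```

Run:
```python
from workcell import env
from h import *
s=env.get_state();print(s["clock"],s["eef_pos"],yaw(s),s["ee_rot"],s["finger_gap"])
f=env.grab_frame("wrist");f["s"]=s;pickle.dump(f,open("pics/k.pkl","wb"));cv2.imwrite("pics/k.png",f["img"])
print(Ro.from_quat(s["ee_rot"]).as_matrix().round(4))
f=env.grab_frame("top");pickle.dump(f,open("pics/k2.pkl","wb"));cv2.imwrite("pics/k2.png",cv2.resize(f["img"][170:290,290:420],None,fx=6,fy=6,interpolation=cv2.INTER_CUBIC))
```

```text
11.35 [0.54896028 0.24492651 0.16331091] -108.58950276855245 [-5.83614505e-01  8.12029689e-01 -3.15000852e-04 -1.33960429e-03] 0.052986695700827
[[-0.3188 -0.9478 -0.0018]
 [-0.9478  0.3188 -0.0021]
 [ 0.0025  0.0011 -1.    ]]
```

View pics/k.png

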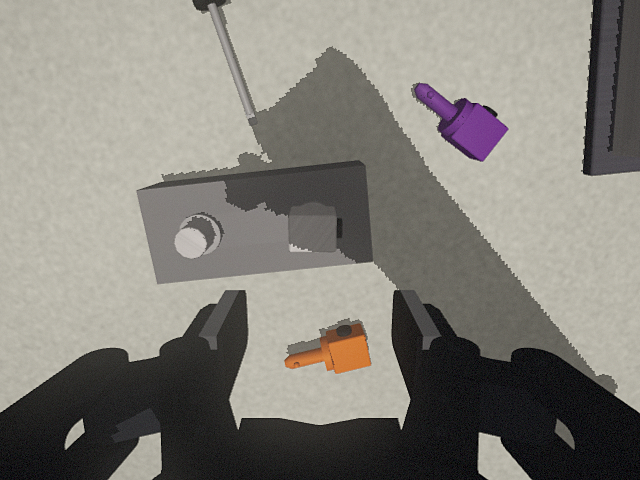

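View pics/k2.png

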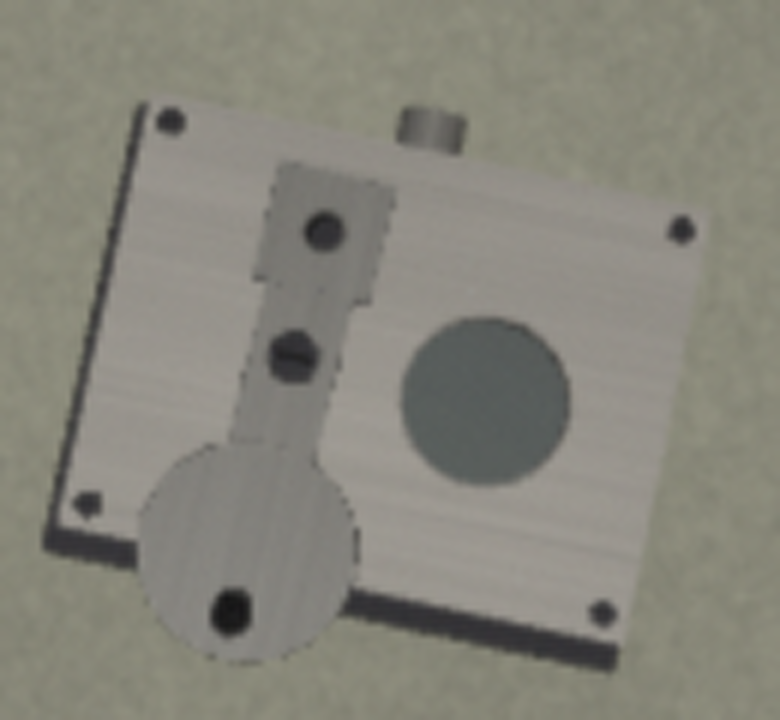

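Run:
```python
from h import *
a=cv2.imread("pics/k.png")
c=cv2.resize(a[185:275,265:365],None,fx=7,fy=6.6,interpolation=cv2.INTER_CUBIC)
cv2.imwrite("pics/k3.png",np.clip(c*2.,0,255).astype(np.uint8))
f=pickle.load(open("pics/k2.pkl","rb"))
h=ray(f,290+325/6,170+231/6,.108);p=ray(f,290+293/6,170+357/6,.114);k=ray(f,290+231/6,170+611/6,.144)
print(h,p,k,np.linalg.norm((h-p)[:2]),np.linalg.norm((k-p)[:2]),np.degrees(np.arctan2(*(p-k)[1::-1])),np.degrees(np.arctan2(*(h-p)[1::-1])))
f=pickle.load(open("pics/j.pkl","rb"));t=T(f["s"])
p=ray(f,314,70,.114,t);k=ray(f,331,262,.144,t);print(p,k,np.linalg.norm((k-p)[:2]),np.degrees(np.arctan2(*(p-k)[1::-1])))
```

```text
[ 0.62599697 -0.08078016  0.108     ] [ 0.57751979 -0.06786167  0.114     ] [ 0.48211095 -0.04339465  0.144     ] 0.05016895373519843 0.0984961059336702 -14.38320713853928 -14.921751954210672
[ 0.5792043 -0.0686299  0.114    ] [ 0.48318891 -0.04402974  0.144     ] 0.09911670893053297 -14.370659793991127
```

View pics/k3.png

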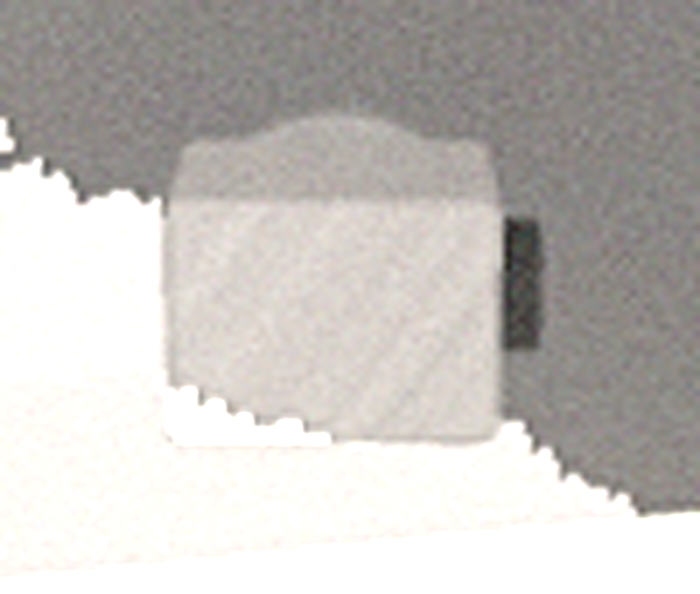

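Run:
```python
from workcell import env
from h import *
f=pickle.load(open("pics/k.pkl","rb"));t=T(f["s"])
C=np.array([ray(f,265+x/7,185+y/6.6,.086,t) for x,y in((167,202),(500,203),(497,438),(170,442))])
m=C.mean(0);print(m,[np.linalg.norm(C[i]-C[i-1]).round(4) for i in range(4)])
d=C[1]+C[2]-C[0]-C[3];print(np.degrees(np.arctan2(d[1],d[0])))
s=env.get_state();print(s["eef_pos"],yaw(s));print(tool(s,[m[0],m[1],.024]))
```

```text
[0.55308885 0.24688046 0.086     ] [np.float64(0.0233), np.float64(0.0291), np.float64(0.0228), np.float64(0.0293)]
-108.29420394808999
[0.54951257 0.24407633 0.16430029] -108.70805465558688
[-0.00986398 -0.00633943  0.35073873]
```

Request:
servo_tool --steps "0 0 0 0 0 0 0.38;0 0 0 0 0 0 0.38"

```text
clock: 11.7
eef_pos: [0.5497, 0.2454, 0.1651]
ee_rot: [-0.583, 0.812, 0.0, 0.0]
contact_force: [0.6, 0.7, 0.2]
finger_gap: 0.0533
```

Run:
```python
from workcell import env
from h import *
s=env.get_state();print(s["eef_pos"],yaw(s),s["ee_rot"],s["joint_vel"].round(3));print(tool(s,[.5529,.2469,.024]))
```

```text
[0.54969211 0.2453727  0.16508118] -108.63674543377546 [-5.83280714e-01  8.12270579e-01  1.05266805e-04  3.22750815e-04] [-0.005  0.003 -0.004 -0.004  0.001  0.    -0.001]
[-0.00595262 -0.00630653  0.35270819]
```

Request:
servo_tool --steps "0 0 0 -0.006 -0.006 0.11 0.38;0 0 0 -0.006 -0.006 0.22 0.38;0 0 0 -0.006 -0.006 0.22 0.38;0 0 0 -0.006 -0.006 0.22 0.38"

```text
clock: 12.2
eef_pos: [0.5537, 0.2478, 0.0785]
ee_rot: [-0.584, 0.812, -0.0, 0.001]
contact_force: [0.1, 0.6, 0.7]
finger_gap: 0.0528
```

Run:
```python
from workcell import env
from h import *
s=env.get_state();print(s["eef_pos"],yaw(s));print(tool(s,[.5529,.2469,.025]))
f=env.grab_frame("wrist");f["s"]=s;pickle.dump(f,open("pics/l.pkl","wb"));cv2.imwrite("pics/l.png",f["img"])
```

```text
[0.55370862 0.24784938 0.07849632] -108.58608003328092
[0.00311929 0.00137817 0.13373366]
```

View pics/l.png

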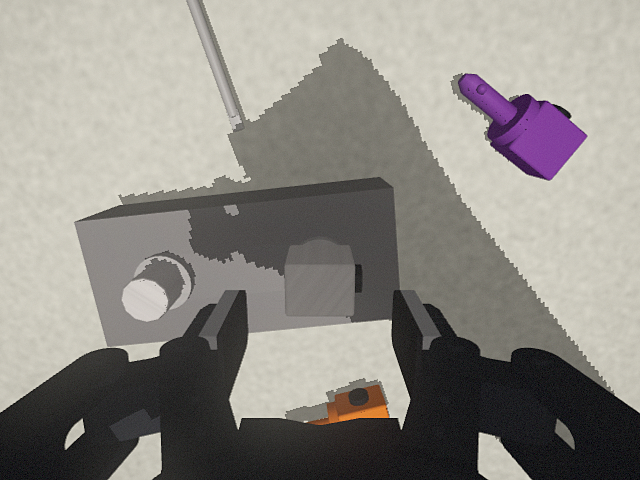

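Request:
servo_tool --steps "0 0 0 0.003 0.001 0.07 0.38;0 0 0 0.003 0.001 0.12 0.38;0 0 0 0.003 0.001 0.13 0.38;0 0 0 0.003 0.001 0.13 0.38"

```text
clock: 12.75
eef_pos: [0.5522, 0.2468, 0.0252]
ee_rot: [-0.584, 0.812, -0.0, 0.0]
contact_force: [-0.7, 0.2, 0.3]
finger_gap: 0.0529
```

Run:
```python
from workcell import env
from h import *
s=env.get_state();print(s["eef_pos"],yaw(s),s["contact_force"]);print(tool(s,[.5529,.2469,.025]))
f=env.grab_frame("wrist");f["s"]=s;pickle.dump(f,open("pics/m.pkl","wb"));cv2.imwrite("pics/m.png",f["img"])
f=env.grab_frame("scene");c=cv2.resize(f["img"][190:340,390:550],None,fx=4,fy=4,interpolation=cv2.INTER_CUBIC);cv2.imwrite("pics/m2.png",np.clip(c*1.8,0,255).astype(np.uint8))
```

```text
[0.55220387 0.24677906 0.02521357] -108.56120352761324 [-0.65794419  0.17580437  0.32550469]
[-0.0008404  -0.00155331  0.00053494]
```

View pics/m.png

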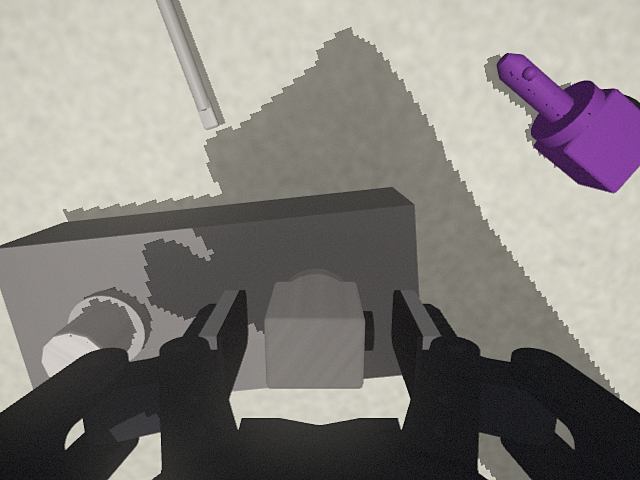

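View pics/m2.png

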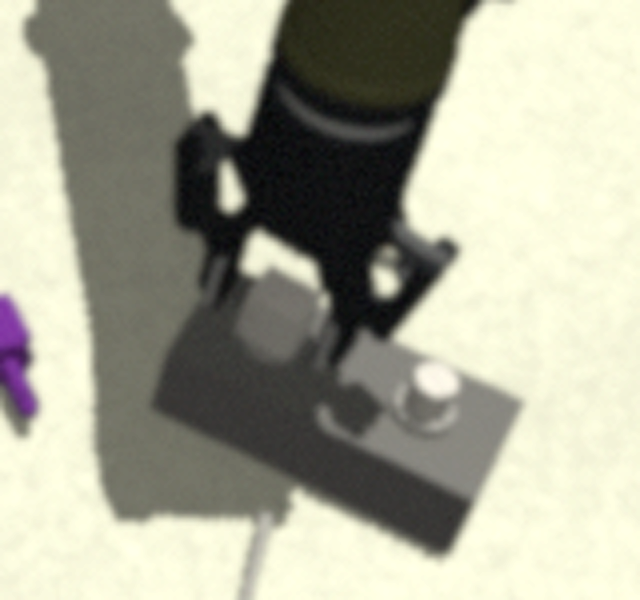

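Request:
servo_tool --steps "0 0 0 0 0 0 0.6;0 0 0 0 0 0 0.8;0 0 0 0 0 0 0.8;0 0 0 0 0 0 0.8;0 0 0 0 0 0 0.8;0 0 0 0 0 0 0.8" --newtons 60

```text
clock: 13.6
eef_pos: [0.5528, 0.2474, 0.026]
ee_rot: [-0.584, 0.812, 0.0, 0.001]
contact_force: [0.5, 0.8, 5.3]
finger_gap: 0.0296
```

Run:
```python
from workcell import env
from h import *
s=env.get_state();print(s["clock"],s["eef_pos"],yaw(s),s["contact_force"],s["finger_gap"])
f=env.grab_frame("wrist");f["s"]=s;pickle.dump(f,open("pics/n.pkl","wb"));cv2.imwrite("pics/n.png",f["img"])
```

```text
13.6 [0.55282801 0.24740544 0.02596417] -108.55513151327786 [0.49103532 0.76935671 5.34622356] 0.029617395985706774
```

View pics/n.png

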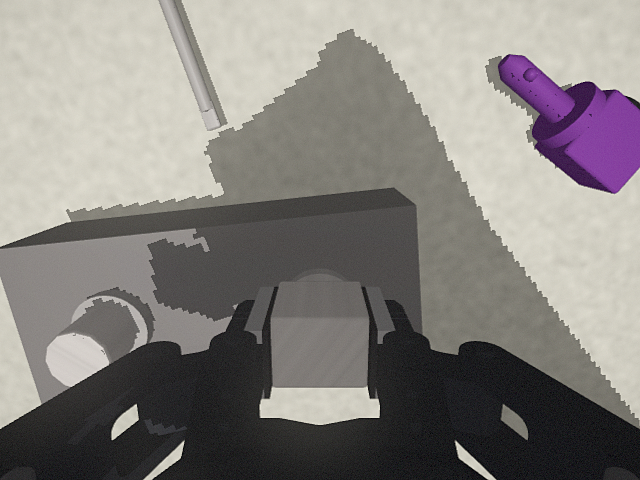

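Request:
servo_tool --steps "0 0 0 0 0 -0.05 0.8;0 0 0 0 0 -0.12 0.8;0 0 0 0 0 -0.23 0.8;0 0 0 0 0 -0.335 0.8;0 0 0 0 0 -0.335 0.8;0 0 0 0 0 -0.335 0.8"

```text
clock: 14.4
eef_pos: [0.5511, 0.2462, 0.1583]
ee_rot: [-0.584, 0.812, 0.0, -0.001]
contact_force: [-0.5, 1.1, -2.1]
finger_gap: 0.0294
```

Run:
```python
from workcell import env
from h import *
s=env.get_state();print(s["clock"],s["eef_pos"],yaw(s),s["contact_force"],s["finger_gap"],s["joint_pos"])
f=env.grab_frame("wrist");f["s"]=s;pickle.dump(f,open("pics/o.pkl","wb"));cv2.imwrite("pics/o.png",f["img"])
g=env.grab_frame("scene");pickle.dump(g,open("pics/o2.pkl","wb"));c=cv2.resize(g["img"][150:320,390:550],None,fx=4,fy=4,interpolation=cv2.INTER_CUBIC);cv2.imwrite("pics/o2.png",np.clip(c*1.8,0,255).astype(np.uint8))
print(tool(s,[.6268,-.0809,.16]))
```

```text
14.4 [0.5511387  0.24619767 0.15831026] -108.57401775348144 [-0.51772971  1.09343315 -2.08657527] 0.029380767594018985 [-0.82856774  0.25853641  0.43239503  1.64602204 -0.11264406  1.26296906
 -2.26947442]
[ 0.71490263 -0.43977304 -0.00403037]
```

View pics/o.png

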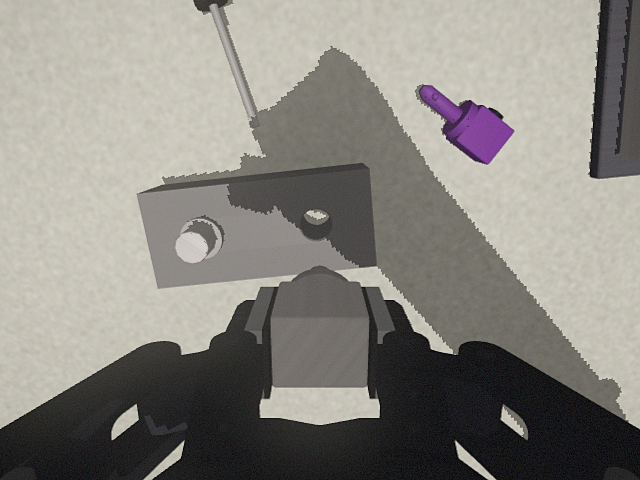

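View pics/o2.png

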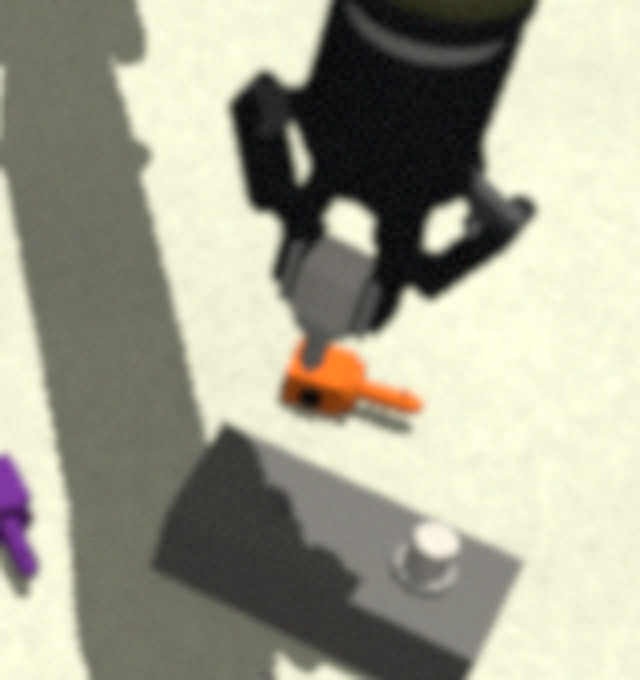

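Run:
```python
from h import *
a=cv2.imread("pics/o.png")
c=cv2.resize(a[255:400,230:410],None,fx=4.4,fy=4.1,interpolation=cv2.INTER_CUBIC)
cv2.imwrite("pics/o3.png",np.clip(c*2.,0,255).astype(np.uint8))
f=pickle.load(open("pics/o.pkl","rb"));t=T(f["s"])
z=f["s"]["eef_pos"][2]+.060
C=np.array([ray(f,u,v,z,t) for u,v in((272,318),(369,318),(368,387),(271,387))])
print([np.linalg.norm(C[i]-C[i-1]).round(4) for i in range(4)])
print(np.linalg.inv(t)[:3]@np.r_[C.mean(0),1])
```

```text
[np.float64(0.0232), np.float64(0.0284), np.float64(0.0232), np.float64(0.0298)]
[ 0.00090293 -0.0010825  -0.06000027]
```

View pics/o3.png

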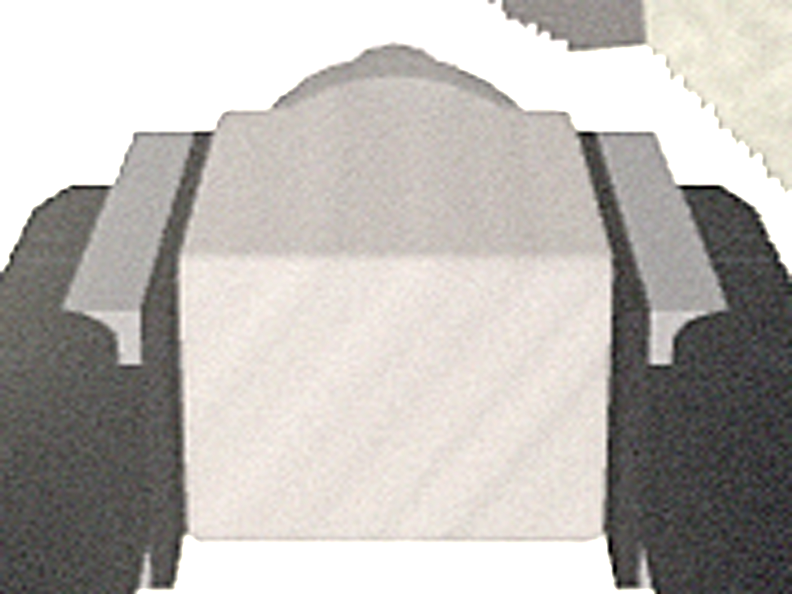

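Request:
servo_tool --steps "0 0 0 0.715 -0.44 -0.005 0.8;0 0 0 0.715 -0.44 -0.005 0.8;0 0 0 0.715 -0.44 -0.005 0.8;0 0 0 0.715 -0.44 -0.005 0.8;0 0 0 0.715 -0.44 -0.005 0.8;0 0 0 0.715 -0.44 -0.005 0.8;0 0 0 0.715 -0.44 -0.005 0.8;0 0 0 0.715 -0.44 -0.005 0.8;0 0 0 0.715 -0.44 -0.005 0.8"

```text
clock: 15.62
eef_pos: [0.6274, -0.078, 0.1602]
ee_rot: [-0.585, 0.811, 0.001, -0.0]
contact_force: [-0.1, 1.2, -1.9]
finger_gap: 0.0292
```

Run:
```python
from workcell import env
from h import *
s=env.get_state();print(s["clock"],s["eef_pos"],yaw(s),s["ee_rot"],s["contact_force"],s["finger_gap"],s["joint_pos"])
f=env.grab_frame("wrist");f["s"]=s;pickle.dump(f,open("pics/p.pkl","wb"));cv2.imwrite("pics/p.png",f["img"])
c=cv2.resize(f["img"][190:300,250:390],None,fx=5.5,fy=5.4,interpolation=cv2.INTER_CUBIC);cv2.imwrite("pics/p3.png",np.clip(c*1.3,0,255).astype(np.uint8))
```

```text
15.625 [ 0.62744769 -0.07801438  0.16020419] -108.37938802600016 [-5.85103591e-01  8.10958266e-01  6.90703645e-04 -3.55264884e-05] [-0.0531649   1.23723087 -1.94192511] 0.029229608011195802 [-0.39913733  0.34189199  0.6045477   1.57489124 -0.20069644  1.28840525
 -1.65691146]
```

View pics/p.png

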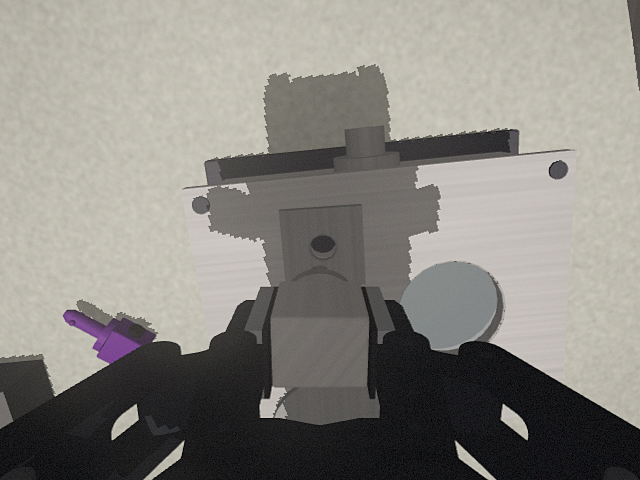

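View pics/p3.png

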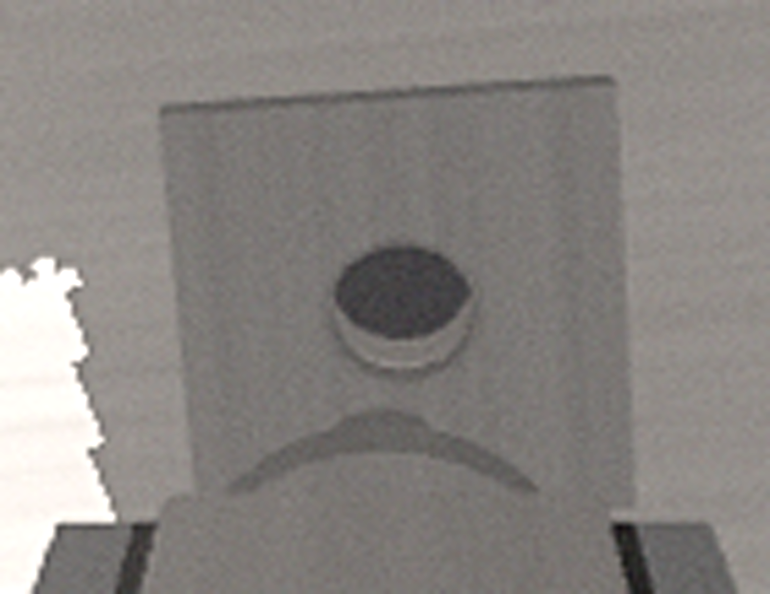

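Run:
```python
from workcell import env
from h import *
f=pickle.load(open("pics/p.pkl","rb"));t=T(f["s"])
h=ray(f,323.3,247,.108,t);print(h,np.linalg.inv(t)[:3]@np.r_[h,1])
H=np.linalg.inv(f["hand_eye"])
def pt(p):
    q=f["intrinsics"]@(H@np.r_[p,1])[:3];return q[:2]/q[2]
for off in (-.001,0):
  print("tip -y edge",[pt([.0007,off-r,.012]) for r in(.004,.006)],"collar edge",pt([.0007,off-.0145,-.022]))
print("collar seen v",190+452/5.4,"shank seen",190+410/5.4)
s=env.get_state();print(s["eef_pos"],s["joint_vel"].round(3))
```

```text
[ 0.62846128 -0.08147305  0.108     ] [ 0.00300183 -0.00211307  0.05219953]
tip -y edge [array([319.23411686, 264.82192491]), array([319.23722467, 260.73505054])] collar edge [319.285908   266.96895634]
tip -y edge [array([319.23256918, 266.85716718]), array([319.23566868, 262.78122668])] collar edge [319.28392568 269.46062618]
collar seen v 273.7037037037037 shank seen 265.9259259259259
[ 0.62750648 -0.07837681  0.16041114] [ 0.003 -0.004  0.008 -0.002  0.002  0.001  0.002]
```

Request:
servo_tool --steps "0 0 0 0.005 -0.003 0.02 0.8;0 0 0 0.005 -0.003 0.05 0.8;0 0 0 0.005 -0.003 0.05 0.8;0 0 0 0.005 -0.003 0.05 0.8;0 0 0 0.005 -0.003 0.05 0.8"

```text
clock: 16.3
eef_pos: [0.6284, -0.0829, 0.1411]
ee_rot: [-0.584, 0.812, -0.0, 0.0]
contact_force: [-0.2, -0.2, -1.2]
finger_gap: 0.0294
```

Run:
```python
from workcell import env
from h import *
s=env.get_state();print(s["clock"],s["eef_pos"],s["ee_rot"],s["contact_force"],s["finger_gap"],s["joint_vel"].round(3))
print(tool(s,[.6279,-.0806,.14]))
f=env.grab_frame("wrist");f["s"]=s;pickle.dump(f,open("pics/q.pkl","wb"));cv2.imwrite("pics/q.png",f["img"])
c=cv2.resize(f["img"][190:300,250:390],None,fx=5.5,fy=5.4,interpolation=cv2.INTER_CUBIC);cv2.imwrite("pics/q3.png",np.clip(c*1.7,0,255).astype(np.uint8))
```

```text
16.3 [ 0.62835416 -0.08291627  0.14106893] [-5.83757394e-01  8.11928074e-01 -1.90981570e-04  2.68395159e-04] [-0.22915636 -0.15815825 -1.19076417] 0.029357341467829236 [ 0.    -0.001  0.001  0.     0.001  0.001 -0.001]
[-0.00512705  0.00292201  0.0026716 ]
```

View pics/q3.png

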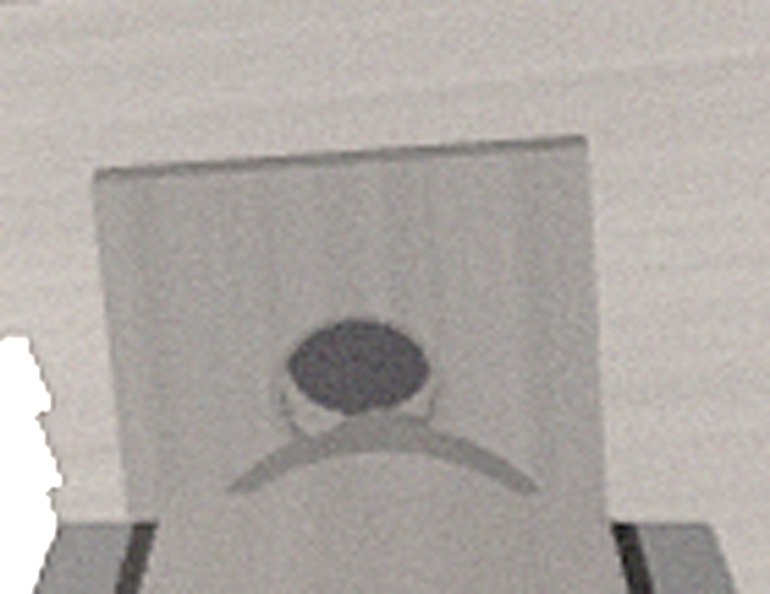

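Run:
```python
from workcell import env
from h import *
f=pickle.load(open("pics/q.pkl","rb"));t=T(f["s"])
h=ray(f,315.3,261.3,.108,t);print(h,np.linalg.inv(t)[:3]@np.r_[h,1])
s=env.get_state();print(s["eef_pos"]);print(tool(s,[.6279,-.0806,.128]))
```

```text
[ 0.62869164 -0.08161568  0.108     ] [-0.00133331  0.00011488  0.03306915]
[ 0.62837029 -0.08291941  0.14110936]
[-0.00511503  0.00298304  0.03277253]
```

Request:
servo_tool --steps "0 0 0 -0.005 0.002 0.02 0.8;0 0 0 -0.005 0.002 0.035 0.8;0 0 0 -0.005 0.002 0.035 0.8;0 0 0 -0.005 0.002 0.035 0.8"

```text
clock: 16.85
eef_pos: [0.628, -0.0807, 0.1267]
ee_rot: [-0.584, 0.812, -0.0, -0.0]
contact_force: [1.0, 0.3, -1.0]
finger_gap: 0.0293
```

Run:
```python
from workcell import env
from h import *
s=env.get_state();print(s["clock"],s["eef_pos"],s["ee_rot"],s["contact_force"],s["finger_gap"],s["joint_vel"].round(3))
print(tool(s,[.6281,-.0807,.10]))
f=env.grab_frame("wrist");f["s"]=s;cv2.imwrite("pics/r.png",f["img"])
c=cv2.resize(f["img"][190:300,250:390],None,fx=5.5,fy=5.4,interpolation=cv2.INTER_CUBIC);cv2.imwrite("pics/r3.png",np.clip(c*1.7,0,255).astype(np.uint8))
```

```text
16.85 [ 0.62800229 -0.08072269  0.12667999] [-5.83769527e-01  8.11919416e-01 -1.54829588e-05 -1.84009622e-05] [ 1.00730237  0.3414476  -0.96721394] 0.02927730757271454 [-0.001 -0.002  0.002 -0.005  0.002  0.     0.001]
[-0.00013476 -0.00021325  0.06669996]
```

View pics/r3.png

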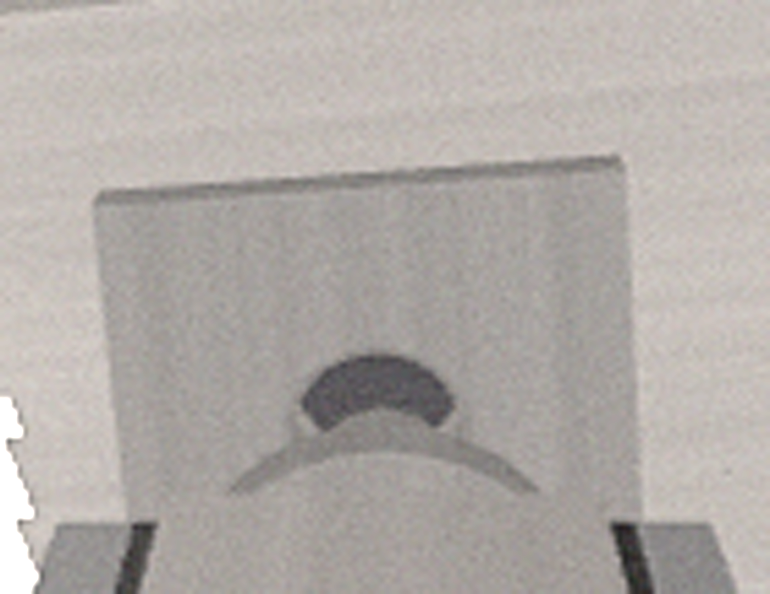

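Request:
servo_tool --steps "0 0 0 -0.001 0 0.02 0.8;0 0 0 -0.001 0 0.035 0.8;0 0 0 -0.001 0 0.05 0.8;0 0 0 -0.001 0 0.05 0.8"

```text
clock: 17.4
eef_pos: [0.6275, -0.0802, 0.1059]
ee_rot: [-0.584, 0.812, 0.0, -0.001]
contact_force: [-0.1, -0.6, -1.5]
finger_gap: 0.0294
```

Run:
```python
from workcell import env
from h import *
s=env.get_state();print(s["clock"],s["eef_pos"],s["ee_rot"],s["contact_force"],s["finger_gap"],s["joint_vel"].round(3))
print(tool(s,[.6281,-.0807,.086]))
```

```text
17.4 [ 0.62753891 -0.08020542  0.10585024] [-5.83757254e-01  8.11927917e-01  4.39906126e-04 -5.76849593e-04] [-0.12452646 -0.60883785 -1.50206896] 0.029391542779210366 [ 0.001 -0.009  0.003 -0.013  0.003  0.003 -0.002]
[ 0.00070439 -0.00179231  0.04962346]
```

Request:
servo_tool --steps "0 0 0 0 -0.001 0.02 0.8;0 0 0 0 -0.001 0.035 0.8;0 0 0 0 -0.001 0.046 0.8;0 0 0 0 -0.001 0.05 0.8;0 0 0 0 -0.001 0.05 0.8"

```text
clock: 18.02
eef_pos: [0.6285, -0.0804, 0.0867]
ee_rot: [-0.584, 0.812, -0.0, 0.0]
contact_force: [-0.1, 0.3, -1.6]
finger_gap: 0.0291
```

Run:
```python
from workcell import env
from h import *
s=env.get_state();print(s["clock"],s["eef_pos"],s["ee_rot"],s["contact_force"],s["finger_gap"])
f=env.grab_frame("wrist");f["s"]=s;cv2.imwrite("pics/s.png",f["img"])
g=env.grab_frame("scene");c=cv2.resize(g["img"][130:310,200:370],None,fx=4,fy=3.3,interpolation=cv2.INTER_CUBIC);cv2.imwrite("pics/s2.png",np.clip(c*1.8,0,255).astype(np.uint8))
```

```text
18.025 [ 0.62852379 -0.08040825  0.08669602] [-5.83799663e-01  8.11897748e-01 -2.93407424e-06  3.02420097e-05] [-0.07976028  0.27147567 -1.56477147] 0.02912389967109545
```

View pics/s.png

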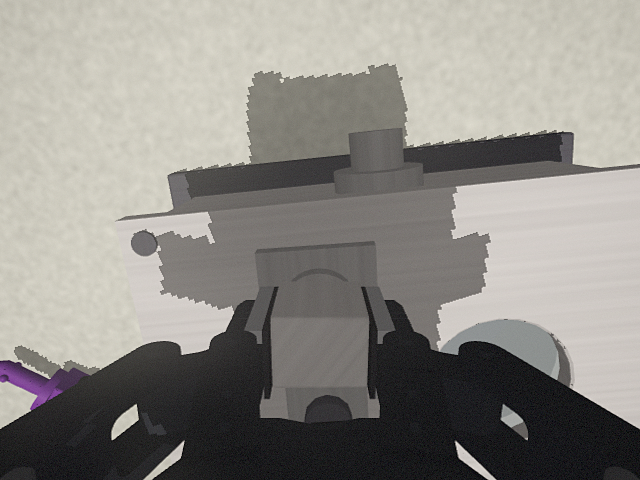

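View pics/s2.png

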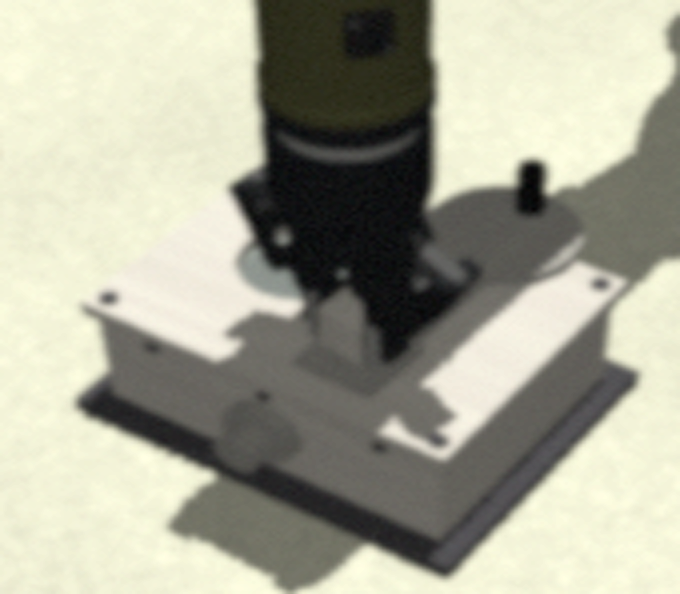

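Request:
servo_tool --steps "0 0 0 0 0 0.004 0.8;0 0 0 0 0 0.008 0.8;0 0 0 0 0 0.008 0.8"

```text
clock: 18.5
eef_pos: [0.6289, -0.0805, 0.0859]
ee_rot: [-0.584, 0.812, -0.0, 0.001]
contact_force: [-3.8, 0.8, 9.9]
finger_gap: 0.0292
```

Request:
servo_tool --steps "0 0 0 0 0 0.005 0.8;0 0 0 0 0 0.005 0.8"

```text
clock: 18.75
eef_pos: [0.629, -0.0804, 0.0858]
ee_rot: [-0.584, 0.812, 0.0, 0.001]
contact_force: [-8.0, 2.2, 20.4]
finger_gap: 0.0292
```

Run:
```python
from workcell import env
from h import *
s=env.get_state();print(s["clock"],s["eef_pos"],s["ee_rot"],s["contact_force"],s["finger_gap"])
f=env.grab_frame("wrist");c=cv2.resize(f["img"][190:410,220:420],None,fx=3.5,fy=2.7,interpolation=cv2.INTER_CUBIC);cv2.imwrite("pics/t.png",np.clip(c*1.8,0,255).astype(np.uint8))
```

```text
18.75 [ 0.62898068 -0.08042463  0.08579969] [-5.83780122e-01  8.11910959e-01  2.43122643e-04  1.14252421e-03] [-7.95821485  2.21546678 20.43734804] 0.029199318715339085
```

View pics/t.png

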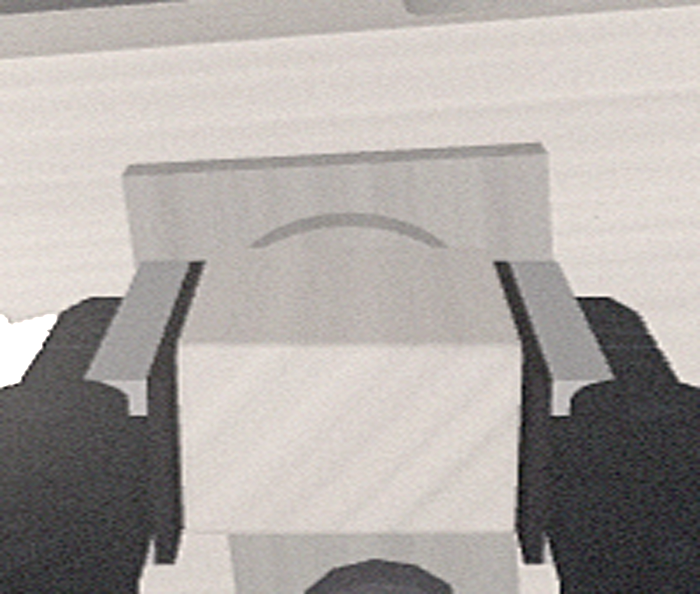

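Request:
servo_tool --steps "0 0 0 0 0 -0.004 0.8;0 0 0 0 0 -0.006 0.6;0 0 0 0 0 -0.006 0.3;0 0 0 0 0 -0.006 0.2;0 0 0 0 0 -0.006 0.2;0 0 0 0 0 -0.1 0.2;0 0 0 0 0 -0.2 0.2;0 0 0 0 0 -0.3 0.2;0 0 0 0 0 -0.35 0.2;0 0 0 0 0 -0.35 0.2"

```text
clock: 20.05
eef_pos: [0.6292, -0.0805, 0.2224]
ee_rot: [-0.584, 0.812, -0.001, 0.001]
contact_force: [0.2, -0.3, -1.1]
finger_gap: 0.0682
```

Run:
```python
from workcell import env
from h import *
s=env.get_state();print(s["clock"],s["eef_pos"],s["contact_force"],s["finger_gap"])
f=env.grab_frame("wrist");f["s"]=s;pickle.dump(f,open("pics/u.pkl","wb"));cv2.imwrite("pics/u.png",f["img"])
g=env.grab_frame("scene");pickle.dump(g,open("pics/u2.pkl","wb"));c=cv2.resize(g["img"][130:310,200:370],None,fx=4,fy=3.3,interpolation=cv2.INTER_CUBIC);cv2.imwrite("pics/u2.png",np.clip(c*1.8,0,255).astype(np.uint8))
```

```text
20.05 [ 0.62919981 -0.08053328  0.22241771] [ 0.15822364 -0.26154449 -1.09324761] 0.06823094029621778
```

View pics/u.png

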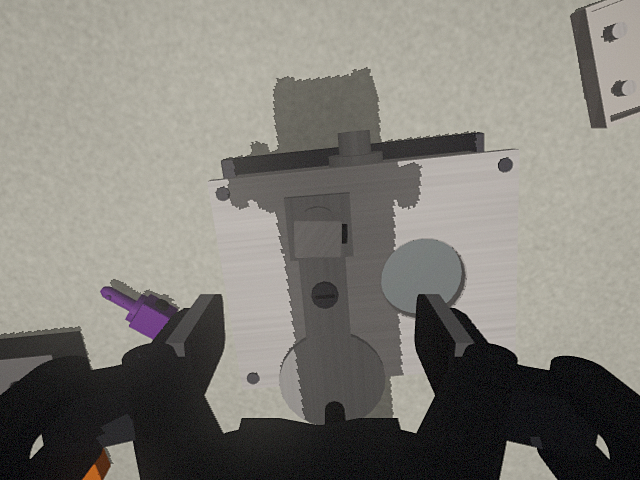

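View pics/u2.png

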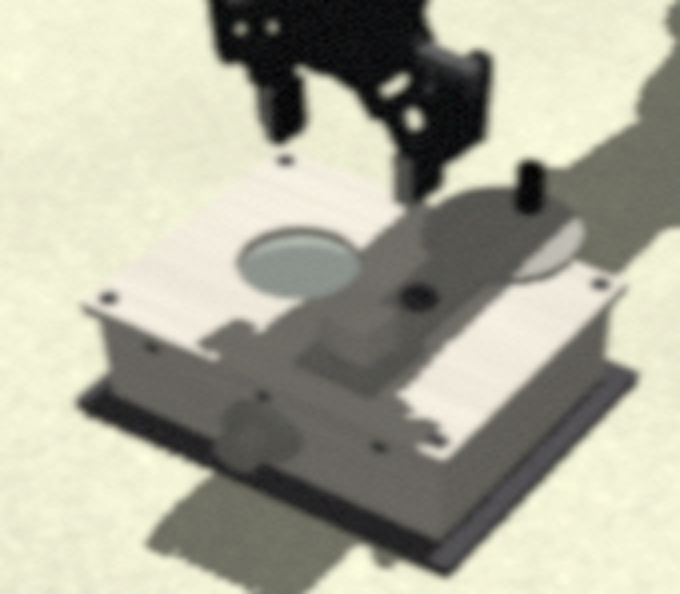

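Run:
```python
from h import *
a=cv2.imread("pics/u.png")
c=cv2.resize(a[185:315,270:370],None,fx=6,fy=4.6,interpolation=cv2.INTER_CUBIC);cv2.imwrite("pics/u3.png",np.clip(c*2,0,255).astype(np.uint8))
```

```text
(no output)
```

View pics/u3.png

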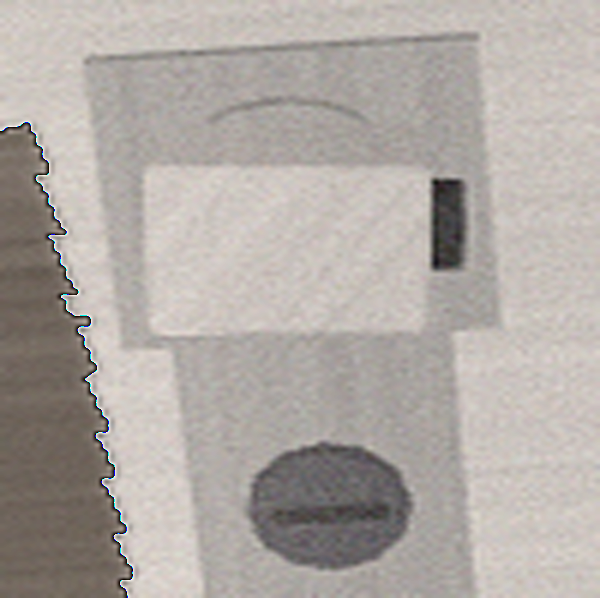

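Run:
```python
from workcell import env
from h import *
f=pickle.load(open("pics/u.pkl","rb"));t=T(f["s"])
C=np.array([ray(f,270+x/6,185+y/4.6,.146,t) for x,y in((143,165),(425,163),(424,330),(150,333))])
print(C.mean(0),[np.linalg.norm(C[i]-C[i-1]).round(4) for i in range(4)])
print(env.close_job())
```

```text
[ 0.62973201 -0.0803268   0.146     ] [np.float64(0.0234), np.float64(0.0288), np.float64(0.0233), np.float64(0.0286)]
the job is handed in; nothing more can be done
None
```

I swung the cover round to its stop, pushed the pin through both holes with its button held in, and let go. The job was handed in just after the 20 s mark. No verdict came back, so the checks below are my own.

**Last checks:**
- **Cover:** it stopped moving and pushed back with 11 N at the stop. The port is clear and the tail hole sat over the deck hole.
- **Pin fit:** the pin went in with almost no force until its shoulder seated, at about 20 N. The finger opening stayed at 29 mm during insertion, so the button was in.
- **After release:** the button stands about 3.5–4 mm proud. The pin's head is centred within about 1.5 mm of the measured hole, and only a thin line shows under the collar. The gripper is clear above.
- **Bystanders:** I did not touch the dowel, the bystanders or the orange and purple look-alikes. I did not take a final position check of them.

**Disagreements:**
- **Fingertip position:** the stated tool offset did not match what the cameras showed. The fingertips stand about 40 mm farther back than described (about 29 mm behind the reported TCP, not 11 mm ahead). My first swing therefore passed above the knob without moving the cover. I measured the offset from the wrist and scene pictures and used it from then on.
- **Camera positions:** the top and wrist cameras differed by 1–3 mm on the hole. I used the wrist values.
- **Head size:** the pin's head measured about 3–4% small in the pictures.

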